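# Deburr the bore of the wide thread protector

### The job

Take the deburring tool out of its holder and run its spring-loaded blade right round the top edge of the bore of the wide thread protector: set the blade on the edge beside the lug, go anticlockwise seen from above, keep it pressed lightly on the edge all the way and lift it only when it is back at the lug. Then stand the tool upright in its holder again and let go of it.

Things in the scene. Friction and masses are not known exactly. Their poses are not given: they have to be found in the camera images.
- tool_mid (a point): Deburring tool, upright in its holder: round black handle, 26 mm thick, 84 mm tall, over a dark steel flange 60 mm wide, 6 mm thick, which rests on the holder's top; below it an 18 mm sleeve, 30 mm long, and the blade. About 0.26 kg. This point: on the axis at half the handle's height, 42 mm above the flange's top, 48 mm above its underside; z up the tool.
- blade_tip (a point): Lowest point of the tool's blade, on the tool's axis, 103 mm below tool_mid when not pressed. The blade is a steel cone, point down: 6 mm wide at the tip, 24 mm wide 7 mm higher. It slides up the tool's axis by up to 16 mm on a spring: 1 N to start it, 2 N at 4 mm, 3 N at 8 mm, 5 N at the stop.
- protector: Wide thread protector: black iron ring, upright, fixed on the locked round turntable (not the smaller black ring, bore 44 mm, nor the chrome ring). 110 mm outside, through bore 70 mm, 50 mm tall. Origin: bore axis at the underside. A lug 20 mm wide, 2 mm below the top face, juts out to 77 mm from the axis on its +x side; z up. The cone rides the edge with its axis 27 to 32 mm from the bore axis.
- holder: Tool holder: upright aluminium tube fixed to the shelf on a 90 mm square foot; 72 mm outside, 40 mm hole, 75 mm tall. Origin at the centre of its underside, z up. The tool hangs in it, flange resting on the tube's top.
Mind the look-alikes: they are no part of the job. Leave any green look-alike of the part that bears tool_mid alone.

How it is judged:
By the outcome, as a careful person would: the job done as asked, in the order asked, and still so for the second after the job is handed in, with the robot touching nothing.
It also fails if it takes over 64 s, if anything falls off the work surface, if the arm or the gripper's body presses on something with over 40 N, if the wrist force passes 120 N, or if a joint passes its speed limit or range.

### The arm

A 6-joint arm with a two-finger parallel gripper is mounted at the origin on the work surface. World frame = base frame: x ahead of the robot, y to its left, z up, the work surface at z = 0. Lengths are in m, angles in rad, forces in N, time in s.
With the tool pointing down it reaches from about 0.25 to 0.725 m from the base axis. Payload 4 kg.
Tool frame: the origin (TCP) lies on the centre line of the jaws, within the pads' length; the fingertips stand 17 mm ahead of it and the grasp point (between the pads) lies 2 mm behind it; z points along the fingers, y is the line along which they close (so a half turn about z gives the same grasp; the last joint's range is limited). The gripper opens to 85 mm and grips with 20 to 120 N. Pads are 22 mm wide; open, the fingers measure 114 mm over their backs; the gripper's body (76 mm by 85 mm) begins 54 mm behind the grasp point. The pads swing forward as they close: fully open they stand 13 mm farther back than shut.
Start: joints at [-1.197, 0.241, 0.005, 1.335, 0, 1.571], TCP at [0.183, -0.465, 0.248] pointing down, gripper open.
Joint ranges: [-2.72, 2.72], [-1.05, 1.87], [-1.09, 1.28], [-1.99, 2.15], [-1.42, 1.44], [-3.14, 3.14]. Speed limits (rad/s): [2.79, 2.79, 3.14, 3.14, 3.14, 3.14].

### API

Orientations are given as a unit quaternion [x, y, z, w].
In Python, from workcell import bot, camera, get_calibration gives the robot as it stands.
- The arm moves only by the tool apply_moves, never from a script. Its argument "steps" is a list of rows, each a list of 3 entries, a list of its own where there are three numbers: the shift along the tool's x, y, z as a fraction of full scale, then the turn, a rotation vector about the tool's x, y, z as a fraction of full scale, then the opening, from 0 (shut) to 1 (fully open). A call has exactly 8 rows; each row shifts and turns the commanded pose from where the row before left it, along the tool's axes as they then stand; what a row does not reach is not made up. Full scale, the value 1, is 20 cm for a shift and pi rad for a turn. A row lasts 1/12 s, in which the tool goes at most 41.7 mm and 7.16 degrees, less where a joint would pass 70% of its speed; a pose out of reach is approached as far as the arm can. A call with a number of a shift or a turn outside -1 to 1 is refused whole. A call with a gripper value outside its range is refused whole. The fingers move at their own pace and stop on an object; the grip force is fixed at half the most. Time passes only in rows, so rows that do not move let the fingers close, or fill a call up. It gives the time, the measured TCP pose, the force, the opening and the grip force at its end, in the units of the state.
- bot.get_obs(): the state, without advancing time (a new reading comes with each control period).
- camera(name): name is "scene" or "top" or "wrist"; returns (picture, depth): 420x560x3 uint8, red, green, blue; 420x560 float32, m along the optical axis (not along the pixel's ray), 0 where there is no reading.
- get_calibration(name): a dict with "fov_y" (degrees; the focal length in pixels is half the picture's height over the tangent of half this angle, whatever the lens; pixels are square), "cx", "cy" (the principal point, pixels), "rvec" (rotation vector, rad) and "tvec" (3), from world to camera coordinates, as OpenCV has them. Camera axes: x right, y down, z forward; pixel columns grow to the right and rows downward; lengths in m; the calibration is good to about 2 mm. A picture is of the moment at which its call begins: read the wrist's pose just before it. get_calibration takes no time and is no camera call; for the wrist camera it gives the pose at the moment of the call.
- bot.job_done(): hands the job in; it is judged then, once.
The state is a dict: "clock": time; "joint_pos": joint angles; "joint_vel": joint speeds; "tau": joint torques, N m; "eef_pos": TCP position; "tool_rot": TCP orientation; "ft_force": force on the tool from outside, world axes, zero at the start; "ft_torque": the same for the moment, N m; "grip_width": finger opening in m; "grasp_force": force on a finger pad.
Only numpy, scipy, OpenCV 4.12 (cv2) and the standard library are available. Lean on these libraries where they do the work, as an engineer would, in place of code of your own. Each camera call takes 0.05 s, during which the arm holds its last target. There are 200 camera calls.

## Working session

There is one attempt and no reset: what is moved stays moved. The work goes in short steps, Python scripts to look and compute and a tool call to move; the robot and the scene stay as the last step left them, time stands still between calls to the robot, and variables do not carry over. Pictures are saved under pics/ and viewed, at most 10 in all, crops included, and the job is handed in when it is done.

Besides the shell and the picture viewer there is one more tool, called after ">>>" as name([rows], argument=value, ...), one row to a line, values as JSON. apply_moves: Moves the arm, as the interface text tells. Its arguments: {"type":"object","properties":{"steps":{"type":"array"}},"required":["steps"]}

```bash
mkdir -p pics; ls; cat > h.py <<'E'
import numpy as np, cv2
from workcell import bot,camera,get_calibration
from scipy.spatial.transform import Rotation as R
def cal(n):
    c=get_calibration(n); f=210/np.tan(np.radians(c['fov_y'])/2)
    return f,c['cx'],c['cy'],cv2.Rodrigues(np.array(c['rvec'],float))[0],np.array(c['tvec'],float).ravel()
def cloud(n,d):
    f,cx,cy,Rm,t=cal(n); v,u=np.mgrid[:420,:560]
    P=np.stack([(u-cx)/f*d,(v-cy)/f*d,d],-1)
    return (P-t)@Rm
def onplane(n,u,v,z):
    f,cx,cy,Rm,t=cal(n); o=-Rm.T@t; r=Rm.T@np.array([(u-cx)/f,(v-cy)/f,1]); return o+r*(z-o[2])/r[2]
def save(n,p): cv2.imwrite('pics/'+n+'.png',p[:,:,::-1])
E
python3 - <<'E'
from h import *
o=bot.get_obs(); print({k:np.round(v,3) for k,v in o.items()})
for n in ['scene','top']:
    p,d=camera(n); save(n+'1',p); np.savez(n+'1.npz',p=p,d=d); c=get_calibration(n); print(n,c)
E
```

```text
pics
{'clock': np.float64(0.0), 'joint_pos': array([-1.197,  0.241,  0.004,  1.335, -0.   ,  1.571]), 'joint_vel': array([-0.001,  0.   ,  0.   ,  0.   ,  0.001, -0.001]), 'tau': array([ 1.0000e-03, -3.7232e+01,  2.5241e+01,  1.7000e-02,  0.0000e+00,
       -0.0000e+00]), 'eef_pos': array([ 0.182, -0.465,  0.247]), 'tool_rot': array([ 0.983,  0.186, -0.   , -0.001]), 'ft_force': array([-0.505, -0.384, -0.736]), 'ft_torque': array([-0.005,  0.036,  0.053]), 'grasp_force': np.float64(0.0), 'grip_width': np.float64(0.085)}
scene {'fov_y': 51.32100814453257, 'cx': 277.61511696038286, 'cy': 213.30637109718035, 'rvec': array([ 2.46244626,  0.73009256, -0.22381589]), 'tvec': array([-0.41931195, -0.23199536,  1.10756049])}
top {'fov_y': 56.080675243716406, 'cx': 272.5543369360787, 'cy': 209.04189193040196, 'rvec': array([ 2.19243652, -2.02428533,  0.20031678]), 'tvec': array([-0.08418435,  0.55859036,  0.69662346])}
```

View pics/top1.png

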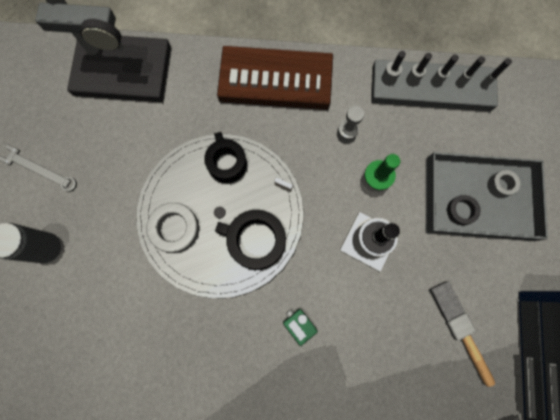

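View pics/scene1.png

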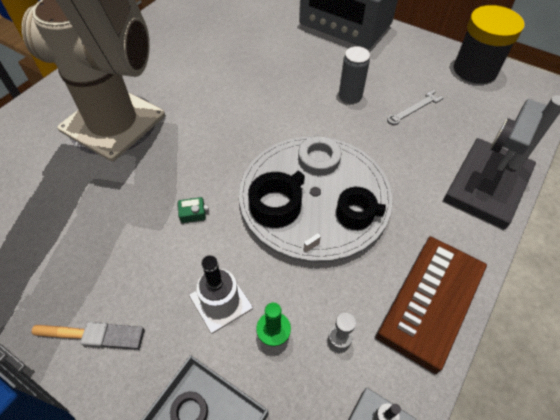

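The top view shows the wide ring at about (256,240) with its lug at (222,230). The tool stands in the holder on a white foot at about (370,240), with the handle top at (390,230). The green look-alike is at (380,175).

```bash
python3 - <<'E'
from h import *
for n,boxT,boxP in [('top',(330,195,415,275),(205,200,300,280)),('scene',(180,245,260,335),(240,165,310,235))]:
    D=np.load(n+'1.npz'); d=D['d'];p=D['p']; C=cloud(n,d)
    # table plane
    tz=C[320:400:10,100:250:10,2] if n=='top' else C[250:300:10,30:150:10,2]
    print(n,'table z',np.round(np.median(tz),4))
    def sel(b,z0,z1):
        x0,y0,x1,y1=b; Q=C[y0:y1,x0:x1].reshape(-1,3); dd=d[y0:y1,x0:x1].ravel()
        c=p[y0:y1,x0:x1].reshape(-1,3)
        m=(dd>0)&(Q[:,2]>z0)&(Q[:,2]<z1); return Q[m],c[m]
    for z0,z1 in [(.075,.0865),(.088,.16),(.16,.18),(-.01,.01),(.01,.02)]:
        Q,c=sel(boxT,z0,z1)
        if len(Q): print(' tool',z0,z1,len(Q),'med',np.round(np.median(Q,0),4),'mid',np.round((np.percentile(Q,2,axis=0)+np.percentile(Q,98,axis=0))/2,4),np.round(np.ptp(Q,axis=0),3))
    Q,c=sel(boxP,-.01,.2); h,e=np.histogram(Q[:,2],bins=np.arange(0,.1,.005)); print(' prot hist',list(zip(np.round(e,3),h)))
    top=e[np.argmax(np.where(e[:-1]>.045,h,0))]
    m=(Q[:,2]>top-.006)&(Q[:,2]<top+.012)&(c.sum(1)<200)
    T=Q[m]; print(' top z',np.median(T[:,2]),len(T))
    (cx,cy),r=cv2.minEnclosingCircle(T[:,:2].astype(np.float32)); print(cx,cy,r)
    np.save(n+'ring.npy',T)
E
```

```text
top table z -0.0019
 tool 0.075 0.0865 570 med [ 0.5144 -0.2278  0.0794] mid [ 0.5222 -0.235   0.0786] [0.065 0.068 0.011]
 tool 0.088 0.16 191 med [ 0.5152 -0.2265  0.1265] mid [ 0.52   -0.2316  0.1254] [0.026 0.023 0.07 ]
 tool 0.16 0.18 199 med [ 0.5216 -0.2354  0.1632] mid [ 0.5214 -0.236   0.1627] [0.025 0.024 0.005]
 tool -0.01 0.01 5303 med [ 0.5462 -0.2359 -0.0013] mid [ 0.5402 -0.2436  0.0017] [0.176 0.176 0.016]
 tool 0.01 0.02 35 med [ 0.5044 -0.2078  0.0151] mid [ 0.5185 -0.2201  0.0148] [0.081 0.039 0.009]
 prot hist [(np.float64(0.0), np.int64(51)), (np.float64(0.005), np.int64(0)), (np.float64(0.01), np.int64(0)), (np.float64(0.015), np.int64(0)), (np.float64(0.02), np.int64(2)), (np.float64(0.025), np.int64(29)), (np.float64(0.03), np.int64(4372)), (np.float64(0.035), np.int64(649)), (np.float64(0.04), np.int64(21)), (np.float64(0.045), np.int64(33)), (np.float64(0.05), np.int64(28)), (np.float64(0.055), np.int64(31)), (np.float64(0.06), np.int64(26)), (np.float64(0.065), np.int64(30)), (np.float64(0.07), np.int64(28)), (np.float64(0.075), np.int64(60)), (np.float64(0
[... 789 characters left out ...]
int64(0)), (np.float64(0.01), np.int64(0)), (np.float64(0.015), np.int64(0)), (np.float64(0.02), np.int64(5)), (np.float64(0.025), np.int64(15)), (np.float64(0.03), np.int64(1259)), (np.float64(0.035), np.int64(1077)), (np.float64(0.04), np.int64(130)), (np.float64(0.045), np.int64(115)), (np.float64(0.05), np.int64(127)), (np.float64(0.055), np.int64(135)), (np.float64(0.06), np.int64(120)), (np.float64(0.065), np.int64(135)), (np.float64(0.07), np.int64(138)), (np.float64(0.075), np.int64(129)), (np.float64(0.08), np.int64(823)), (np.float64(0.085), np.int64(454)), (np.float64(0.09), np.int64(0))]
 top z 0.08432020215116563 1370
0.5041259527206421 -0.0033185400534421206 0.06596706807613373
```

```bash
python3 - <<'E'
from h import *
from scipy.optimize import least_squares
for n in ['top','scene']:
    T=np.load(n+'ring.npy'); c=np.array([.497,-.003]) 
    c=np.median(T[:,:2],0)
    for _ in range(8):
        w=T[:,:2]-c; r=np.hypot(*w.T); a=np.arctan2(w[:,1],w[:,0])
        lug=np.median(np.arctan2((w[r>.064])[:,1],(w[r>.064])[:,0])) if (r>.064).any() else 9
        E_=[];I=[]
        for k in np.arange(-np.pi,np.pi,np.pi/24):
            m=(np.abs((a-k+np.pi)%(2*np.pi)-np.pi)<np.pi/24)
            if m.sum()>8:
                I.append(T[m][np.argsort(r[m])[:2],:2].mean(0))
                if abs((k-lug+np.pi)%(2*np.pi)-np.pi)>.35: E_.append(T[m][np.argsort(r[m])[-2:],:2].mean(0))
        fit=lambda X:least_squares(lambda p:np.hypot(X[:,0]-p[0],X[:,1]-p[1])-p[2],[*c,.05],loss='soft_l1',f_scale=.001).x
        fo,fi=fit(np.array(E_)),fit(np.array(I)); c=(fo[:2]+fi[:2])/2
    w=T[:,:2]-c; r=np.hypot(*w.T); L=w[(r>.062)]
    print(n,'outer',fo.round(4),'inner',fi.round(4),'lug dir deg',np.degrees(np.arctan2(*L.mean(0)[::-1])),'rmax',r.max(),len(L))
o=bot.get_obs();Rm=R.from_quat(o['tool_rot']).as_matrix();print(Rm.round(3))
E
```

```text
top outer [ 0.5006 -0.0145  0.0531] inner [ 0.5    -0.0142  0.0356] lug dir deg 76.95907044347071 rmax 0.07600664660662189 76
scene outer [ 0.5028 -0.0146  0.0541] inner [ 0.5031 -0.0148  0.0353] lug dir deg 75.8576043337689 rmax 0.07728870748507057 58
[[ 0.931  0.365 -0.001]
 [ 0.365 -0.931  0.002]
 [-0.    -0.002 -1.   ]]
```

>>> apply_moves([
  [[0, 0, 0], [0, 0, 0.0297], 1],
  [[0, 0, 0], [0, 0, 0.0297], 1],
  [[0, 0, 0], [0, 0, 0.0297], 1],
  [[0, 0, 0], [0, 0, 0.0297], 1],
  [[0.15, -0.1, 0], [0, 0, 0], 1],
  [[0.15, -0.1, 0], [0, 0, 0], 1],
  [[0.15, -0.1, 0], [0, 0, 0], 1],
  [[0.15, -0.1, 0], [0, 0, 0], 1],
])

```text
clock: 0.77
eef_pos: [0.3032, -0.3843, 0.2478]
tool_rot: [1.0, -0.0, -0.0, -0.0]
ft_force: [-0.0, -0.4, 0.4]
grip_width: 0.0852
grasp_force: 0.0
```

```bash
python3 - <<'E'
from h import *
o=bot.get_obs(); print(o['clock'],o['joint_pos'].round(3),o['eef_pos'].round(4),R.from_quat(o['tool_rot']).as_matrix().round(3).tolist(),o['ft_force'])
E
```

```text
0.7667 [-0.903  0.221 -0.022  1.329  0.     2.239] [ 0.3032 -0.3843  0.2478] [[1.0, -0.001, -0.001], [-0.001, -1.0, 0.001], [-0.001, -0.001, -1.0]] [-0.02902222 -0.35393534  0.43647921]
```

>>> apply_moves([
  [[0, 0, 0], [0, 0, -0.0357], 1],
  [[0, 0, 0], [0, 0, -0.0357], 1],
  [[0, 0, 0], [0, 0, -0.0357], 1],
  [[0, 0, 0], [0, 0, -0.0357], 1],
  [[0, 0, 0], [0, 0, -0.0357], 1],
  [[0, 0, 0], [0, 0, -0.0357], 1],
  [[0, 0, 0], [0, 0, -0.0357], 1],
  [[0, 0, 0], [0, 0, -0.0357], 1],
])

```text
clock: 1.43
eef_pos: [0.3023, -0.3851, 0.2478]
tool_rot: [0.9, 0.437, -0.0, -0.001]
ft_force: [0.4, 0.3, -0.2]
grip_width: 0.0856
grasp_force: 0.0
```

>>> apply_moves([
  [[0, 0, 0], [0, 0, -0.0357], 1],
  [[0, 0, 0], [0, 0, -0.0357], 1],
  [[0, 0, 0], [0, 0, -0.0357], 1],
  [[0, 0, 0], [0, 0, -0.0357], 1],
  [[0, 0, 0], [0, 0, -0.0357], 1],
  [[0, 0, 0], [0, 0, -0.0357], 1],
  [[0.1, 0.15, 0], [0, 0, 0], 1],
  [[0.1, 0.15, 0], [0, 0, 0], 1],
])

```text
clock: 2.1
eef_pos: [0.3618, -0.3458, 0.2479]
tool_rot: [0.709, 0.705, -0.0, -0.0]
ft_force: [1.4, -0.1, 0.1]
grip_width: 0.0856
grasp_force: 0.0
```

```bash
python3 - <<'E'
from h import *
o=bot.get_obs(); print(o['clock'],o['joint_pos'].round(3),o['eef_pos'].round(4),R.from_quat(o['tool_rot']).as_matrix().round(3).tolist(),o['ft_force'])
p,d=camera('wrist'); save('w1',p); np.savez('w1.npz',p=p,d=d)
f,cx,cy,Rm,t=cal('wrist'); print('cam pos',-Rm.T@t,'axis',Rm[2],f)
E
```

```text
2.1 [-0.763  0.242  0.006  1.336 -0.     0.813] [ 0.3618 -0.3458  0.2479] [[0.005, 1.0, -0.001], [1.0, -0.005, 0.001], [0.001, -0.001, -1.0]] [ 1.43920516 -0.09679961  0.08331854]
cam pos [ 0.36756172 -0.25877117  0.37401062] axis [ 0.00482018 -0.31754322 -0.94823155] 325.4492425201018
```

View pics/w1.png

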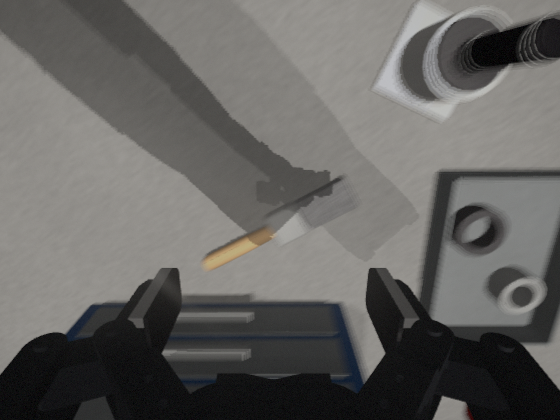

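The wrist view shows the tool's holder at the top right (about (470,55)). The spatula and parts tray lie between it and the gripper, so I'll move closer.

>>> apply_moves([
  [[0.055, 0.195, 0], [0, 0, 0], 1],
  [[0.055, 0.195, 0], [0, 0, 0], 1],
  [[0.055, 0.195, 0], [0, 0, 0], 1],
  [[0.055, 0.195, 0], [0, 0, 0], 1],
  [[0, 0, 0], [0, 0, 0], 1],
  [[0, 0, 0], [0, 0, 0], 1],
  [[0, 0, 0], [0, 0, 0], 1],
  [[0, 0, 0], [0, 0, 0], 1],
])

```text
clock: 2.82
eef_pos: [0.5174, -0.3017, 0.2482]
tool_rot: [0.707, 0.707, -0.0, -0.0]
ft_force: [0.3, 0.4, -0.1]
grip_width: 0.0854
grasp_force: 0.0
```

```bash
python3 - <<'E'
from h import *
o=bot.get_obs(); print(o['clock'],o['joint_pos'].round(3),o['eef_pos'].round(4),o['ft_force'])
p,d=camera('wrist'); save('w2',p); np.savez('w2.npz',p=p,d=d)
C=cloud('wrist',d)
near=np.hypot(C[...,0]-.5225,C[...,1]+.2365)<.05
for z0,z1 in [(.158,.172),(.077,.088),(.06,.0765)]:
    m=near&(C[...,2]>z0)&(C[...,2]<z1)&(d>0); Q=C[m]
    if len(Q): print(z0,len(Q),np.median(Q,0).round(4),((np.percentile(Q,1,axis=0)+np.percentile(Q,99,axis=0))/2).round(4),np.ptp(Q,axis=0).round(3),cv2.minEnclosingCircle(Q[:,:2].astype(np.float32)))
E
```

```text
2.8167 [-0.528  0.442  0.293  1.422 -0.     1.044] [ 0.5174 -0.3017  0.2482] [ 0.2879806   0.36458717 -0.10837932]
0.158 1434 [ 0.5225 -0.2344  0.1655] [ 0.5228 -0.2345  0.1635] [0.026 0.027 0.009] ((0.5227651000022888, -0.23493535816669464), 0.013647682964801788)
0.077 2378 [ 0.5206 -0.2265  0.0816] [ 0.5231 -0.235   0.0803] [0.066 0.069 0.007] ((0.5247413516044617, -0.23590663075447083), 0.034707389771938324)
0.06 1266 [ 0.5326 -0.2345  0.0755] [ 0.5246 -0.2353  0.0749] [0.071 0.071 0.004] ((0.5247306227684021, -0.23553740978240967), 0.036032017320394516)
```

View pics/w2.png

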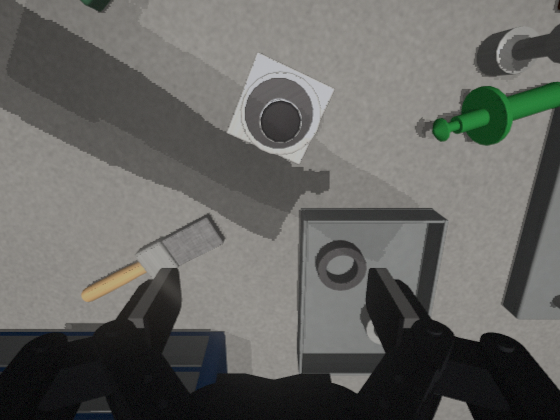

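>>> apply_moves([
  [[0.166, 0.0125, 0], [0, 0, 0], 1],
  [[0.166, 0.0125, 0], [0, 0, 0], 1],
  [[0, 0, 0.1], [0, 0, 0], 1],
  [[0, 0, 0.15], [0, 0, 0], 1],
  [[0, 0, 0.15], [0, 0, 0], 1],
  [[0, 0, 0.15], [0, 0, 0], 1],
  [[0, 0, 0.085], [0, 0, 0], 1],
  [[0, 0, 0], [0, 0, 0], 1],
])

```text
clock: 3.53
eef_pos: [0.5194, -0.2345, 0.1175]
tool_rot: [0.708, 0.706, -0.002, -0.004]
ft_force: [-0.1, 0.0, -0.3]
grip_width: 0.0853
grasp_force: 0.0
```

>>> apply_moves([
  [[0, 0, 0], [0, 0, 0], 0],
  [[0, 0, 0], [0, 0, 0], 0],
  [[0, 0, 0], [0, 0, 0], 0],
  [[0, 0, 0], [0, 0, 0], 0],
  [[0, 0, 0], [0, 0, 0], 0],
  [[0, 0, 0], [0, 0, 0], 0],
  [[0, 0, 0], [0, 0, 0], 0],
  [[0, 0, 0], [0, 0, 0], 0],
])

```text
clock: 4.2
eef_pos: [0.5243, -0.2356, 0.123]
tool_rot: [0.707, 0.707, 0.0, 0.001]
ft_force: [-0.7, -0.3, 5.1]
grip_width: 0.0247
grasp_force: 59.5
```

>>> apply_moves([
  [[0, 0, 0], [0, 0, 0], 0],
  [[0, 0, -0.03], [0, 0, 0], 0],
  [[0, 0, -0.07], [0, 0, 0], 0],
  [[0, 0, -0.1], [0, 0, 0], 0],
  [[0, 0, -0.1], [0, 0, 0], 0],
  [[0, 0, -0.1], [0, 0, 0], 0],
  [[0, 0, -0.06], [0, 0, 0], 0],
  [[0, 0, -0.02], [0, 0, 0], 0],
])

```text
clock: 4.87
eef_pos: [0.5245, -0.2353, 0.2197]
tool_rot: [0.707, 0.707, 0.001, 0.002]
ft_force: [0.4, 0.1, -2.4]
grip_width: 0.0244
grasp_force: 59.1
```

>>> apply_moves([
  [[0, 0, 0], [0, 0, 0], 0],
  [[0, 0, 0], [0, 0, 0], 0],
  [[0, 0, 0], [0, 0, 0], 0],
  [[0, 0, 0], [0, 0, 0], 0],
  [[0, 0, 0], [0, 0, 0], 0],
  [[0, 0, 0], [0, 0, 0], 0],
  [[0, 0, 0], [0, 0, 0], 0],
  [[0, 0, 0], [0, 0, 0], 0],
])

```text
clock: 5.53
eef_pos: [0.5235, -0.235, 0.2171]
tool_rot: [0.707, 0.707, -0.0, -0.0]
ft_force: [0.0, 0.6, -3.3]
grip_width: 0.0247
grasp_force: 59.1
```

```bash
python3 - <<'E'
from h import *
o=bot.get_obs(); print(o['clock'],o['eef_pos'].round(4),R.from_quat(o['tool_rot']).as_matrix().round(3).tolist(),o['ft_force'],o['grip_width'])
I=[]
for n in ['scene','top','wrist']:
    p,d=camera(n); np.savez(n+'3.npz',p=p,d=d); C=cloud(n,d)
    if n=='wrist': I.append(p)
    else:
        f,cx,cy,Rm,t=cal(n); q=Rm@np.array([.523,-.2355,.17])+t; u=int(f*q[0]/q[2]+cx);v=int(f*q[1]/q[2]+cy)
        I.append(cv2.resize(p[max(v-70,0):v+70,max(u-93,0):u+93],(560,420)))
    m=(np.hypot(C[...,0]-.523,C[...,1]+.2355)<.045)&(C[...,2]>.158)&(C[...,2]<.178)&(d>0)
    Q=C[m]; print(n,len(Q),Q[:,2].min() if len(Q) else 0,np.percentile(Q[:,2],[1,5,50,95,99]).round(4) if len(Q) else 0, ((np.percentile(Q,1,axis=0)+np.percentile(Q,99,axis=0))/2).round(4) if len(Q) else 0)
save('s3',cv2.resize(np.hstack(I[:2]),(800,300)))
E
```

```text
5.5333 [ 0.5235 -0.235   0.2171] [[0.0, 1.0, -0.0], [1.0, -0.0, 0.0], [0.0, -0.0, -1.0]] [ 0.01580223  0.63976477 -3.34484963] 0.024748801521221286
scene 582 0.16872407246533755 [0.1698 0.1722 0.1749 0.1768 0.1776] [ 0.525  -0.2397  0.1737]
top 519 0.16790787455725528 [0.17   0.1714 0.1735 0.1756 0.1767] [ 0.5229 -0.2258  0.1733]
wrist 4230 0.16919405974223373 [0.1714 0.1742 0.1755 0.1765 0.177 ] [ 0.5244 -0.2236  0.1742]
```

View pics/s3.png

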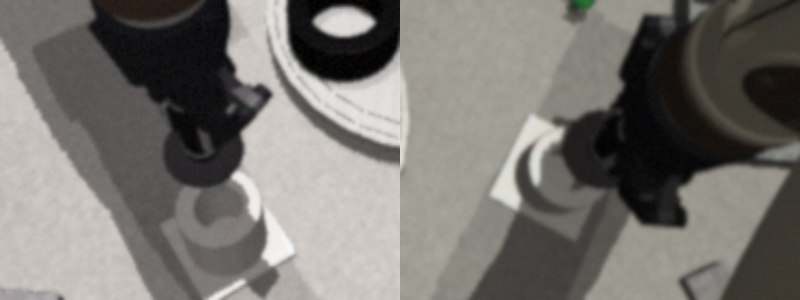

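The tool is lifted clear of the holder and looks upright, with its flange at z about 0.175. Next I'll check its tilt and axis relative to the TCP.

```bash
cat >> h.py <<'E'
from scipy.optimize import least_squares
def flange(n,d,tcp,C=None):
    C=cloud(n,d) if C is None else C
    zf=tcp[2]-.042
    m=(np.hypot(C[...,0]-tcp[0],C[...,1]-tcp[1])<.045)&(abs(C[...,2]-zf)<.006)&(d>0)
    m=cv2.morphologyEx(m.astype(np.uint8),cv2.MORPH_OPEN,np.ones((3,3)))>0
    Q=C[m]; k=np.ones(len(Q),bool)
    for _ in range(5):
        A=np.c_[Q[:,:2]-tcp[:2],np.ones(len(Q))]; s=np.linalg.lstsq(A[k],Q[k,2],rcond=None)[0]; k=abs(A@s-Q[:,2])<.0015
    # outer rim: farthest per angular bin
    c=np.array(tcp[:2])
    for _ in range(6):
        w=Q[:,:2]-c; r=np.hypot(*w.T); a=((np.arctan2(w[:,1],w[:,0])+np.pi)/(2*np.pi)*48).astype(int)
        E_=np.array([Q[a==j][np.argsort(r[a==j])[-3],:2] for j in range(48) if (a==j).sum()>10 and np.sort(r[a==j])[-3]>.026])
        if len(E_)<5: break
        c=least_squares(lambda p:np.hypot(E_[:,0]-p[0],E_[:,1]-p[1])-.030,c,loss='soft_l1',f_scale=.001).x
    return dict(slope=s.round(4),axis=c.round(4),off=(c-tcp[:2]).round(4),nrim=len(E_))
E
python3 - <<'E'
from h import *
o=bot.get_obs()
for n in ['wrist','scene','top']:
    D=np.load(n+'3.npz'); print(n,flange(n,D['d'],o['eef_pos']))
E
```

```text
wrist {'slope': array([-0.0005,  0.0007,  0.1755]), 'axis': array([ 0.5244, -0.2342]), 'off': array([0.0009, 0.0008]), 'nrim': 30}
scene {'slope': array([-0.0055,  0.0072,  0.1751]), 'axis': array([ 0.5241, -0.2345]), 'off': array([0.0005, 0.0005]), 'nrim': 30}
top {'slope': array([-0.0009,  0.006 ,  0.1735]), 'axis': array([ 0.5233, -0.2373]), 'off': array([-0.0003, -0.0023]), 'nrim': 25}
```

>>> apply_moves([
  [[0.08, -0.02, 0], [0, 0, 0], 0],
  [[0.15, -0.02, 0], [0, 0, 0], 0],
  [[0.17, -0.03, 0], [0, 0, 0], 0],
  [[0.15, -0.02, 0], [0, 0, 0], 0],
  [[0.1, -0.02, 0], [0, 0, 0], 0],
  [[0.03, 0, 0], [0, 0, 0], 0],
  [[0, 0, 0], [0, 0, 0], 0],
  [[0, 0, 0], [0, 0, 0], 0],
])

```text
clock: 6.35
eef_pos: [0.5019, -0.0993, 0.2176]
tool_rot: [0.707, 0.707, -0.0, 0.001]
ft_force: [0.7, 0.3, -2.0]
grip_width: 0.0248
grasp_force: 59.2
```

>>> apply_moves([
  [[0, 0, 0], [0, 0, 0], 0],
  [[0, 0, 0], [0, 0, 0], 0],
  [[0, 0, 0], [0, 0, 0], 0],
  [[0, 0, 0], [0, 0, 0], 0],
  [[0, 0, 0], [0, 0, 0], 0],
  [[0, 0, 0], [0, 0, 0], 0],
  [[0, 0, 0], [0, 0, 0], 0],
  [[0, 0, 0], [0, 0, 0], 0],
])

```text
clock: 7.02
eef_pos: [0.5015, -0.0991, 0.2173]
tool_rot: [0.707, 0.707, -0.0, -0.0]
ft_force: [-0.2, 0.5, -2.2]
grip_width: 0.0248
grasp_force: 59.2
```

```bash
python3 - <<'E'
from h import *
o=bot.get_obs(); print(o['clock'],o['eef_pos'].round(4),o['tool_rot'].round(3),o['ft_force'])
p,d=camera('wrist'); save('w4',p); np.savez('w4.npz',p=p,d=d); C=cloud('wrist',d)
print(flange('wrist',d,o['eef_pos'],C))
c=np.array([.5015,-.0145])
m=(np.hypot(C[...,0]-c[0],C[...,1]-c[1])<.085)&(abs(C[...,2]-.0835)<.006)&(d>0); Q=C[m]
print(len(Q),'z',np.percentile(Q[:,2],[5,25,50,75,95]).round(4))
fit=lambda X:least_squares(lambda q:np.hypot(X[:,0]-q[0],X[:,1]-q[1])-q[2],[*c,.05],loss='soft_l1',f_scale=.0007).x
for _ in range(6):
    w=Q[:,:2]-c; r=np.hypot(*w.T); a=((np.arctan2(w[:,1],w[:,0])+np.pi)/(2*np.pi)*60).astype(int)
    I=[];O=[]
    for j in range(60):
        k=np.where(a==j)[0]
        if len(k)<15: continue
        s=k[np.argsort(r[k])]
        if r[s[2]]<.04: I.append(Q[s[2],:2])
        if .05<r[s[-3]]<.060: O.append(Q[s[-3],:2])
    fi,fo=fit(np.array(I)),fit(np.array(O)); c=(fi[:2]+fo[:2])/2
print('inner',fi.round(4),len(I),'outer',fo.round(4),len(O))
w=Q[:,:2]-c; r=np.hypot(*w.T); L=w[(r>.062)&(r<.08)]; print('lug',len(L),np.degrees(np.arctan2(*L.mean(0)[::-1])) if len(L) else 0)
tab=C[(np.hypot(C[...,0]-c[0],C[...,1]-c[1])<.03)&(abs(C[...,2]-.035)<.008)]; print('turntable z',np.median(tab[:,2]))
E
```

```text
7.0167 [ 0.5015 -0.0991  0.2173] [ 0.707  0.707 -0.    -0.   ] [-0.150917    0.49457138 -2.23773637]
{'slope': array([-0.001 ,  0.0012,  0.1756]), 'axis': array([ 0.5024, -0.0982]), 'off': array([0.0009, 0.0009]), 'nrim': 30}
11151 z [0.0834 0.0847 0.0852 0.0858 0.0865]
inner [ 0.502  -0.0116  0.0348] 60 outer [ 0.5021 -0.0114  0.0543] 58
lug 2 68.03537187766239
turntable z 0.03537529149045896
```

View pics/w4.png

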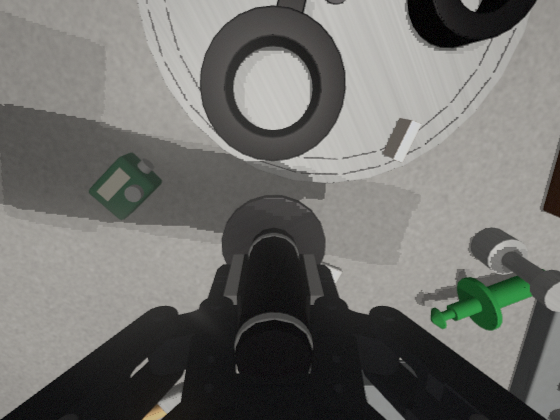

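The picture shows the wide ring at about (273,83) with its lug at (293,3), i.e. about 76° seen from above. The tool is upright in the grip. I'll move it over the start point beside the lug.

>>> apply_moves([
  [[0.06, 0.0055, 0], [0, 0, 0], 0],
  [[0.12, 0.0055, 0], [0, 0, 0], 0],
  [[0.14, 0.0055, 0], [0, 0, 0], 0],
  [[0.12, 0.0055, 0], [0, 0, 0], 0],
  [[0.1, 0.0055, 0], [0, 0, 0], 0],
  [[0.034, 0.0055, 0], [0, 0, 0], 0],
  [[0, 0, 0], [0, 0, 0], 0],
  [[0, 0, 0], [0, 0, 0], 0],
])

```text
clock: 7.73
eef_pos: [0.5081, 0.0161, 0.2173]
tool_rot: [0.707, 0.708, -0.0, 0.0]
ft_force: [-0.1, -0.4, -2.3]
grip_width: 0.0246
grasp_force: 59.2
```

>>> apply_moves([
  [[0, 0, 0], [0, 0, 0], 0],
  [[0, 0, 0], [0, 0, 0], 0],
  [[0, 0, 0], [0, 0, 0], 0],
  [[0, 0, 0], [0, 0, 0], 0],
  [[0, 0, 0], [0, 0, 0], 0],
  [[0, 0, 0], [0, 0, 0], 0],
  [[0, 0, 0], [0, 0, 0], 0],
  [[0, 0, 0], [0, 0, 0], 0],
])

```text
clock: 8.4
eef_pos: [0.5081, 0.0157, 0.2173]
tool_rot: [0.707, 0.707, -0.0, -0.0]
ft_force: [0.0, 0.9, -2.8]
grip_width: 0.0251
grasp_force: 59.2
```

```bash
python3 - <<'E'
from h import *
F=[]
for _ in range(10):
    d=camera('scene')[1]; o=bot.get_obs(); F.append(np.r_[o['ft_force'],o['eef_pos']])
print(o['clock'],np.mean(F,0).round(4),np.std(F,0).round(4)); print(flange('scene',d,o['eef_pos']))
# arc moves: start 76.4deg, r=29.3, 7.5deg per row
th=np.radians(76.4+7.5*np.arange(0,57)); P=.0293*np.c_[np.sin(th),np.cos(th)]/.2  # tool x = world y, tool y = world x
D=np.diff(P.round(4),axis=0).round(4)
for k in range(0,56,8): print(D[k:k+8].tolist())
E
```

```text
8.9 [-0.0334 -0.0458 -2.4783  0.5082  0.0158  0.2173] [0.4439 0.6791 0.4168 0.     0.     0.    ]
{'slope': array([-0.0048, -0.0095,  0.1752]), 'axis': array([0.5086, 0.0161]), 'off': array([0.0005, 0.0003]), 'nrim': 22}
[[0.0033, -0.0188], [0.0008, -0.0192], [-0.0018, -0.0191], [-0.0042, -0.0187], [-0.0066, -0.018], [-0.0089, -0.0169], [-0.011, -0.0157], [-0.013, -0.0141]]
[[-0.0147, -0.0123], [-0.0162, -0.0102], [-0.0174, -0.0081], [-0.0183, -0.0057], [-0.0188, -0.0033], [-0.0192, -0.0008], [-0.0191, 0.0018], [-0.0187, 0.0042]]
[[-0.018, 0.0066], [-0.0169, 0.0089], [-0.0157, 0.011], [-0.0141, 0.013], [-0.0123, 0.0147], [-0.0102, 0.0162], [-0.0081, 0.0174], [-0.0057, 0.0183]]
[[-0.0033, 0.0188], [-0.0008, 0.0192], [0.0018, 0.0191], [0.0042, 0.0187], [0.0066, 0.018], [0.0089, 0.0169], [0.011, 0.0157], [0.013, 0.0141]]
[[0.0147, 0.0123], [0.0162, 0.0102], [0.0174, 0.0081], [0.0183, 0.0057], [0.0188, 0.0033], [0.0192, 0.0008], [0.0191, -0.0018], [0.0187, -0.0042]]
[[0.018, -0.0066], [0.0169, -0.0089], [0.0157, -0.011], [0.0141, -0.013], [0.0123, -0.0147], [0.0102, -0.0162], [0.0081, -0.0174], [0.0057, -0.0183]]
[[0.0033, -0.0188], [0.0008, -0.0192], [-0.0018, -0.0191], [-0.0042, -0.0187], [-0.0066, -0.018], [-0.0089, -0.0169], [-0.011, -0.0157], [-0.013, -0.0141]]
```

>>> apply_moves([
  [[0, 0, 0.05], [0, 0, 0], 0],
  [[0, 0, 0.05], [0, 0, 0], 0],
  [[0, 0, 0.035], [0, 0, 0], 0],
  [[0, 0, 0.02], [0, 0, 0], 0],
  [[0, 0, 0.014], [0, 0, 0], 0],
  [[0, 0, 0.01], [0, 0, 0], 0],
  [[0, 0, 0], [0, 0, 0], 0],
  [[0, 0, 0], [0, 0, 0], 0],
])

```text
clock: 9.57
eef_pos: [0.5079, 0.0155, 0.1817]
tool_rot: [0.707, 0.707, -0.0, 0.0]
ft_force: [-2.4, -0.7, -1.1]
grip_width: 0.0244
grasp_force: 59.4
```

```bash
cat >> h.py <<'E'
def F(n=12):
    L=[]
    for _ in range(n):
        camera('scene'); o=bot.get_obs(); L.append(np.r_[o['ft_force'],o['eef_pos']])
    print(o['clock'],np.mean(L,0).round(4))
E
python3 -c "
from h import *
F()"
```

```text
10.1667 [-1.7166 -1.5669 -0.2371  0.5081  0.0156  0.1817]
```

>>> apply_moves([
  [[0.0033, -0.0188, 0], [0, 0, 0], 0],
  [[0.0008, -0.0192, 0], [0, 0, 0], 0],
  [[-0.0018, -0.0191, 0], [0, 0, 0], 0],
  [[-0.0042, -0.0187, 0], [0, 0, 0], 0],
  [[-0.0066, -0.018, 0], [0, 0, 0], 0],
  [[-0.0089, -0.0169, 0], [0, 0, 0], 0],
  [[-0.011, -0.0157, 0], [0, 0, 0], 0],
  [[-0.013, -0.0141, 0], [0, 0, 0], 0],
])

```text
clock: 10.83
eef_pos: [0.4801, 0.0076, 0.1818]
tool_rot: [0.707, 0.707, 0.001, 0.0]
ft_force: [2.2, -0.1, -1.0]
grip_width: 0.0247
grasp_force: 59.4
```

```bash
python3 -c "
from h import *
F()
t=np.radians(136.4); print(.5012+.0293*np.cos(t), -.0127+.0293*np.sin(t))"
```

```text
11.4333 [ 0.1182 -2.0436 -0.0273  0.4796  0.0072  0.1813]
0.47998176445988217 0.007505852631455121
```

>>> apply_moves([
  [[-0.0147, -0.0123, 0], [0, 0, 0], 0],
  [[-0.0162, -0.0102, 0], [0, 0, 0], 0],
  [[-0.0174, -0.0081, 0], [0, 0, 0], 0],
  [[-0.0183, -0.0057, 0], [0, 0, 0], 0],
  [[-0.0188, -0.0033, 0], [0, 0, 0], 0],
  [[-0.0192, -0.0008, 0], [0, 0, 0], 0],
  [[-0.0191, 0.0018, 0], [0, 0, 0], 0],
  [[-0.0187, 0.0042, 0], [0, 0, 0], 0],
])

```text
clock: 12.1
eef_pos: [0.473, -0.021, 0.1815]
tool_rot: [0.707, 0.707, 0.0, -0.0]
ft_force: [1.7, 2.3, -0.2]
grip_width: 0.0249
grasp_force: 59.5
```

```bash
python3 -c "
from h import *
F()
t=np.radians(196.4); print(.5012+.0293*np.cos(t), -.0127+.0293*np.sin(t))
p,d=camera('wrist'); o=bot.get_obs(); print(flange('wrist',d,o['eef_pos'])); p,d=camera('scene'); print(flange('scene',d,o['eef_pos'])); save('s5',p[120:270,200:400].repeat(3,0).repeat(3,1))"
```

```text
12.7 [ 1.8191 -0.6271 -0.347   0.4733 -0.0214  0.1815]
0.4730921005459763 -0.020972604685496277
{'slope': array([ 0.0016, -0.0017,  0.1398]), 'axis': array([ 0.4742, -0.0202]), 'off': array([0.0009, 0.0007]), 'nrim': 30}
{'slope': array([ 0.0057, -0.0025,  0.1393]), 'axis': array([ 0.4731, -0.0209]), 'off': array([-0.0001,  0.0001]), 'nrim': 21}
```

View pics/s5.png

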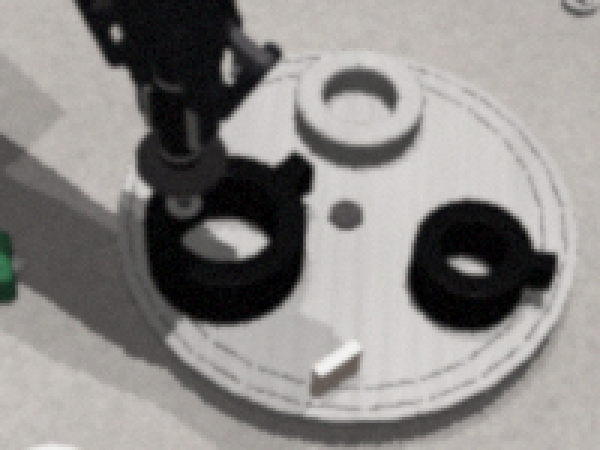

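The scene view shows the blade sitting in the bore edge on the near-left side of the wide ring (about (183,205) in the crop), with the flange level. The forces are steady at about 2.2 N, so I'll carry on round.

>>> apply_moves([
  [[-0.018, 0.0066, 0], [0, 0, 0], 0],
  [[-0.0169, 0.0089, 0], [0, 0, 0], 0],
  [[-0.0157, 0.011, 0], [0, 0, 0], 0],
  [[-0.0141, 0.013, 0], [0, 0, 0], 0],
  [[-0.0123, 0.0147, 0], [0, 0, 0], 0],
  [[-0.0102, 0.0162, 0], [0, 0, 0], 0],
  [[-0.0081, 0.0174, 0], [0, 0, 0], 0],
  [[-0.0057, 0.0183, 0], [0, 0, 0], 0],
])

```text
clock: 13.47
eef_pos: [0.4941, -0.0413, 0.1812]
tool_rot: [0.707, 0.707, -0.0, -0.001]
ft_force: [-1.3, 2.5, 0.6]
grip_width: 0.0249
grasp_force: 59.5
```

```bash
python3 -c "
from h import *
F()
t=np.radians(256.4); print(.5012+.0293*np.cos(t), -.0127+.0293*np.sin(t))"
```

```text
14.0667 [ 1.6771  1.2932 -0.5788  0.495  -0.0413  0.1817]
0.4943103360860941 -0.0411784573169514
```

>>> apply_moves([
  [[-0.0033, 0.0188, 0], [0, 0, 0], 0],
  [[-0.0008, 0.0192, 0], [0, 0, 0], 0],
  [[0.0018, 0.0191, 0], [0, 0, 0], 0],
  [[0.0042, 0.0187, 0], [0, 0, 0], 0],
  [[0.0066, 0.018, 0], [0, 0, 0], 0],
  [[0.0089, 0.0169, 0], [0, 0, 0], 0],
  [[0.011, 0.0157, 0], [0, 0, 0], 0],
  [[0.013, 0.0141, 0], [0, 0, 0], 0],
])

```text
clock: 14.73
eef_pos: [0.5224, -0.033, 0.1812]
tool_rot: [0.707, 0.707, -0.001, -0.0]
ft_force: [-3.0, 1.1, -0.2]
grip_width: 0.0247
grasp_force: 59.5
```

```bash
python3 -c "
from h import *
F()
t=np.radians(316.4); print(.5012+.0293*np.cos(t), -.0127+.0293*np.sin(t))"
```

```text
15.3333 [-0.1029  1.886  -0.1799  0.523  -0.0326  0.1817]
0.5224182355401178 -0.03290585263145514
```

>>> apply_moves([
  [[0.0147, 0.0123, 0], [0, 0, 0], 0],
  [[0.0162, 0.0102, 0], [0, 0, 0], 0],
  [[0.0174, 0.0081, 0], [0, 0, 0], 0],
  [[0.0183, 0.0057, 0], [0, 0, 0], 0],
  [[0.0188, 0.0033, 0], [0, 0, 0], 0],
  [[0.0192, 0.0008, 0], [0, 0, 0], 0],
  [[0.0191, -0.0018, 0], [0, 0, 0], 0],
  [[0.0187, -0.0042, 0], [0, 0, 0], 0],
])

```text
clock: 16.0
eef_pos: [0.5296, -0.0043, 0.1816]
tool_rot: [0.707, 0.707, -0.0, 0.0]
ft_force: [-1.5, -1.7, -0.4]
grip_width: 0.0249
grasp_force: 59.5
```

>>> apply_moves([
  [[0.018, -0.0066, 0], [0, 0, 0], 0],
  [[0.0169, -0.0089, 0], [0, 0, 0], 0],
  [[0.0157, -0.011, 0], [0, 0, 0], 0],
  [[0.0141, -0.013, 0], [0, 0, 0], 0],
  [[0.0123, -0.0147, 0], [0, 0, 0], 0],
  [[0.0102, -0.0162, 0], [0, 0, 0], 0],
  [[0.0081, -0.0174, 0], [0, 0, 0], 0],
  [[0.0057, -0.0183, 0], [0, 0, 0], 0],
])

```text
clock: 16.67
eef_pos: [0.5084, 0.016, 0.1818]
tool_rot: [0.707, 0.707, 0.001, 0.0]
ft_force: [-0.1, -2.5, -0.1]
grip_width: 0.0246
grasp_force: 59.5
```

```bash
python3 -c "
from h import *
F()"
```

```text
17.2667 [-1.4473 -1.1085 -0.359   0.5076  0.0159  0.1813]
```

>>> apply_moves([
  [[0.0033, -0.0188, 0], [0, 0, 0], 0],
  [[0, 0, 0], [0, 0, 0], 0],
  [[0, 0, 0], [0, 0, 0], 0],
  [[0, 0, -0.02], [0, 0, 0], 0],
  [[0, 0, -0.05], [0, 0, 0], 0],
  [[0, 0, -0.07], [0, 0, 0], 0],
  [[0, 0, -0.05], [0, 0, 0], 0],
  [[0, 0, 0], [0, 0, 0], 0],
])

```text
clock: 17.93
eef_pos: [0.5061, 0.0168, 0.2225]
tool_rot: [0.707, 0.707, 0.002, 0.002]
ft_force: [-0.2, 0.6, -1.8]
grip_width: 0.0249
grasp_force: 59.4
```

>>> apply_moves([
  [[-0.06, 0, 0], [0, 0, 0], 0],
  [[-0.15, 0.015, 0], [0, 0, 0], 0],
  [[-0.18, 0.02, 0], [0, 0, 0], 0],
  [[-0.18, 0.02, 0], [0, 0, 0], 0],
  [[-0.18, 0.02, 0], [0, 0, 0], 0],
  [[-0.18, 0.015, 0], [0, 0, 0], 0],
  [[-0.18, 0.01, 0], [0, 0, 0], 0],
  [[-0.1, 0, 0], [0, 0, 0], 0],
])

```text
clock: 18.6
eef_pos: [0.5238, -0.2299, 0.2185]
tool_rot: [0.708, 0.706, -0.001, 0.0]
ft_force: [0.3, -0.5, -2.1]
grip_width: 0.0245
grasp_force: 59.4
```

>>> apply_moves([
  [[0, 0, 0], [0, 0, 0], 0],
  [[0, 0, 0], [0, 0, 0], 0],
  [[0, 0, 0], [0, 0, 0], 0],
  [[0, 0, 0], [0, 0, 0], 0],
  [[0, 0, 0], [0, 0, 0], 0],
  [[0, 0, 0], [0, 0, 0], 0],
  [[0, 0, 0], [0, 0, 0], 0],
  [[0, 0, 0], [0, 0, 0], 0],
])

```text
clock: 19.27
eef_pos: [0.5245, -0.2249, 0.2197]
tool_rot: [0.707, 0.707, 0.0, 0.0]
ft_force: [-0.5, -0.7, -2.9]
grip_width: 0.0254
grasp_force: 59.4
```

```bash
python3 - <<'E'
from h import *
F(3); o=bot.get_obs()
p,d=camera('wrist'); print(flange('wrist',d,o['eef_pos'])); C=cloud('wrist',d)
m=(np.hypot(C[...,0]-.5245,C[...,1]+.2355)<.05)&(abs(C[...,2]-.075)<.005)&(d>0); Q=C[m]
if len(Q): print(len(Q),np.median(Q[:,2]),Q.min(0),Q.max(0))
# holder from the first wrist view: outer rim radius 36 fit
D=np.load('w2.npz'); 
E
```

```text
19.4167 [ 0.1317  0.0041 -2.6552  0.5245 -0.2252  0.2196]
{'slope': array([-0.0006, -0.0014,  0.1778]), 'axis': array([ 0.5253, -0.2246]), 'off': array([0.0009, 0.0007]), 'nrim': 30}
1787 0.07513907410639424 [ 0.48885618 -0.24100995  0.07011414] [ 0.55949687 -0.1995677   0.0783737 ]
```

>>> apply_moves([
  [[-0.028, -0.0025, 0], [0, 0, 0], 0],
  [[-0.028, -0.0025, 0], [0, 0, 0], 0],
  [[0, 0, 0], [0, 0, 0], 0],
  [[0, 0, 0], [0, 0, 0], 0],
  [[0, 0, 0.06], [0, 0, 0], 0],
  [[0, 0, 0.1], [0, 0, 0], 0],
  [[0, 0, 0.1], [0, 0, 0], 0],
  [[0, 0, 0.06], [0, 0, 0], 0],
])

```text
clock: 20.13
eef_pos: [0.5224, -0.2364, 0.1535]
tool_rot: [0.707, 0.707, -0.0, -0.001]
ft_force: [-0.4, 0.1, -3.6]
grip_width: 0.0247
grasp_force: 59.4
```

>>> apply_moves([
  [[0, 0, 0.06], [0, 0, 0], 0],
  [[0, 0, 0.04], [0, 0, 0], 0],
  [[0, 0, 0.03], [0, 0, 0], 0],
  [[0, 0, 0.02], [0, 0, 0], 0],
  [[0, 0, 0.01], [0, 0, 0], 0],
  [[0, 0, 0], [0, 0, 0], 0],
  [[0, 0, 0], [0, 0, 0], 0],
  [[0, 0, 0], [0, 0, 0], 0],
])

```text
clock: 20.8
eef_pos: [0.5239, -0.2369, 0.1243]
tool_rot: [0.707, 0.707, 0.0, 0.001]
ft_force: [-0.5, -0.2, -2.1]
grip_width: 0.0247
grasp_force: 59.5
```

```bash
python3 - <<'E'
from h import *
F(6)
E
```

```text
21.1 [ 0.0984  0.1173 -2.6239  0.5236 -0.2369  0.124 ]
```

>>> apply_moves([
  [[0, 0, 0.003], [0, 0, 0], 0],
  [[0, 0, 0.002], [0, 0, 0], 0],
  [[0, 0, 0], [0, 0, 0], 0],
  [[0, 0, 0], [0, 0, 0], 0],
  [[0, 0, 0], [0, 0, 0], 0],
  [[0, 0, 0], [0, 0, 0], 0],
  [[0, 0, 0], [0, 0, 0], 0],
  [[0, 0, 0], [0, 0, 0], 0],
])

```text
clock: 21.77
eef_pos: [0.5235, -0.2368, 0.123]
tool_rot: [0.707, 0.707, 0.0, 0.0]
ft_force: [-2.4, 1.2, 6.5]
grip_width: 0.0246
grasp_force: 60.0
```

```bash
python3 - <<'E'
from h import *
F(6)
E
```

```text
22.0667 [-2.4207  1.3153  5.3077  0.5235 -0.2368  0.123 ]
```

>>> apply_moves([
  [[0, 0, -0.0015], [0, 0, 0], 0],
  [[0, 0, 0], [0, 0, 0], 0],
  [[0, 0, 0], [0, 0, 0], 1],
  [[0, 0, 0], [0, 0, 0], 1],
  [[0, 0, 0], [0, 0, 0], 1],
  [[0, 0, 0], [0, 0, 0], 1],
  [[0, 0, 0], [0, 0, 0], 1],
  [[0, 0, 0], [0, 0, 0], 1],
])

```text
clock: 22.73
eef_pos: [0.5234, -0.2368, 0.1226]
tool_rot: [0.707, 0.707, -0.0, -0.0]
ft_force: [0.1, 0.4, 0.3]
grip_width: 0.0854
grasp_force: 0.0
```

>>> apply_moves([
  [[0, 0, 0], [0, 0, 0], 1],
  [[0, 0, 0], [0, 0, 0], 1],
  [[0, 0, -0.05], [0, 0, 0], 1],
  [[0, 0, -0.15], [0, 0, 0], 1],
  [[0, 0, -0.15], [0, 0, 0], 1],
  [[0, 0, -0.15], [0, 0, 0], 1],
  [[0, 0, -0.1], [0, 0, 0], 1],
  [[0, 0, 0], [0, 0, 0], 1],
])

```text
clock: 23.4
eef_pos: [0.5258, -0.2379, 0.2495]
tool_rot: [0.707, 0.707, 0.002, 0.005]
ft_force: [-0.2, -0.5, 1.3]
grip_width: 0.0851
grasp_force: 0.0
```

>>> apply_moves([
  [[-0.1, 0, 0], [0, 0, 0], 1],
  [[-0.15, 0, 0], [0, 0, 0], 1],
  [[-0.1, 0, 0], [0, 0, 0], 1],
  [[0, 0, 0], [0, 0, 0], 1],
  [[0, 0, 0], [0, 0, 0], 1],
  [[0, 0, 0], [0, 0, 0], 1],
  [[0, 0, 0], [0, 0, 0], 1],
  [[0, 0, 0], [0, 0, 0], 1],
])

```text
clock: 24.07
eef_pos: [0.5235, -0.3058, 0.2429]
tool_rot: [0.707, 0.708, 0.0, -0.0]
ft_force: [-0.6, 0.1, -0.6]
grip_width: 0.085
grasp_force: 0.0
```

```bash
python3 - <<'E'
from h import *
p,d=camera('wrist'); q,_=camera('scene'); o=bot.get_obs(); C=cloud('wrist',d); print(o['clock'],o['eef_pos'],o['grip_width'],o['ft_force'])
for z0,z1 in [(.158,.172),(.079,.086)]:
    Q=C[(np.hypot(C[...,0]-.5235,C[...,1]+.2365)<.05)&(C[...,2]>z0)&(C[...,2]<z1)&(d>0)]
    print(len(Q),np.median(Q,0).round(4),((np.percentile(Q,1,axis=0)+np.percentile(Q,99,axis=0))/2).round(4),np.ptp(Q,axis=0).round(3))
save('end',cv2.resize(np.hstack([p,q]),(800,300)))
E
```

```text
24.1667 [ 0.52353397 -0.3059531   0.24299686] 0.08550240974795911 [-0.50737568  0.18344327 -0.71828201]
1524 [ 0.5248 -0.2356  0.1652] [ 0.5248 -0.2359  0.1632] [0.026 0.027 0.009]
2443 [ 0.5242 -0.2272  0.0814] [ 0.5246 -0.2358  0.0814] [0.059 0.058 0.005]
```

View pics/end.png

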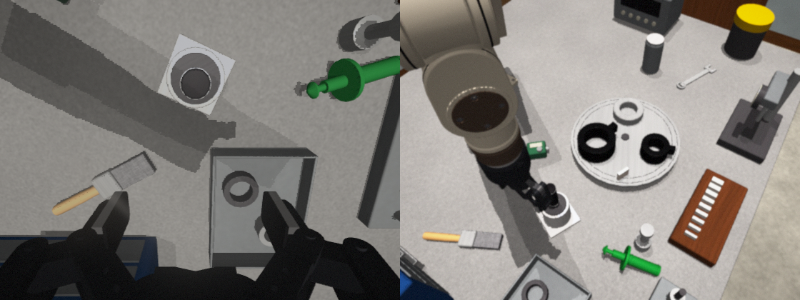

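The tool stands upright and centred in its holder (flange at z 0.081, handle top at 0.165), and the gripper is clear of it. The green look-alike had already tipped over by 2.8 s, when the arm was well clear of it. I have left it alone.

```bash
python3 -c "
from h import *
print(bot.job_done())"
```

```text
the job is handed in; nothing more can be done
None
```

The blade went once right round the wide protector's bore edge, anticlockwise from the lug and slightly past it, at about 2 N, and the tool is released upright in its holder; the job was handed in at about 24 s (no verdict shown), and the green look-alike tipped over in the first 2.8 s with the arm clear of it by my estimate.

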